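# Open the wax jar in its holder and keep the cap above it

### The arm

A 6-joint arm with a two-finger parallel gripper is mounted at the origin on a cart in front of the work surface, level with it; the furniture and walls round the work are solid. World frame = base frame: x ahead of the robot, y to its left, z up, the work surface at z = 0. Lengths are in m, angles in rad, forces in N, time in s.
With the tool pointing down it reaches from about 0.375 to 0.825 m from the base axis. Payload 5.5 kg.
Tool frame: the origin (TCP) lies between the finger pads; the fingertips stand 14 mm ahead of it and the grasp point (between the pads) lies 5 mm behind it (env.tip_extent is the distance from the TCP to the fingertips, in m); z points along the fingers, y is the direction in which the jaws open and shut (so a half turn about z gives the same grasp; the last joint's range is limited). The gripper opens to 85 mm and grips with 20 to 120 N. Pads are 22 mm wide; open, the fingers measure 114 mm over their backs; the gripper's body (76 mm by 85 mm) begins 54 mm behind the grasp point. The pads swing forward as they close: fully open they stand 13 mm farther back than shut.
Start: joints at [-1.333, 0.314, -0.047, 1.21, 0, 1.571], TCP at [0.141, -0.583, 0.245] pointing down, gripper open.
Joint ranges: [-2.67, 2.67], [-0.69, 1.73], [-1.03, 1.25], [-2.08, 2.16], [-1.42, 1.45], [-3.14, 3.14]. Speed limits (rad/s): [2.39, 2.39, 3.01, 3.14, 3.14, 3.14].

### API

Orientations are given as a unit quaternion [w, x, y, z].
In Python, from plant import env gives the robot as it stands.
- The arm moves only by the tool step_arm, never from a script. Its argument "increments" is a list of rows, each a list of 7 numbers: the turn, a rotation vector about the tool's x, y, z in degrees, then the shift along the tool's x, y, z in cm, then the opening, from 0 (shut) to 1 (fully open). A call has 1 to 12 rows; each row shifts and turns the commanded pose from where the row before left it, along the tool's axes as they then stand; what a row does not reach is not made up. A row lasts 1/8 s, in which the tool goes at most 62.5 mm and 10.7 degrees, less where a joint would pass 70% of its speed; a pose out of reach is approached as far as the arm can. A call with a gripper value outside its range is refused whole. The fingers move at their own pace and stop on an object; the grip force is fixed at half the most. Time passes only in rows, so rows that do not move let the fingers close. It gives the time, the measured TCP pose, the force and the opening at its end, in the units of the state.
- env.get_state(): the state, without advancing time (a new reading comes with each control period).
- env.read_camera(name): name is "side" or "top" or "wrist"; returns a dict with "image" (480x640x3 uint8, red, green, blue), "fx", "fy", "cx", "cy" (pixels), "pose" (4x4, takes a point from camera to world coordinates). Camera axes: x right, y down, z forward; pixel columns grow to the right and rows downward; lengths in m; the calibration is good to about 2 mm. A picture is of the moment at which its call begins. There is no depth.
- env.job_done(): hands the job in, once; it reports no verdict.
Trained networks look in the newest picture that a camera, given by its name, has taken for a name from the list of things; names that differ only in an ending like _2 or _b are one class to them, and where a whole thing is asked for, a point or a joint stands for the part that bears it (a point fixed in the world has none). Each returns a list of dicts, best first, with "p" (0 to 1); they miss things now and then, are a little off and sometimes report something else, mostly with a low value. They report only what shows in the picture. A call takes as long as a camera call.
- env.look_for(camera, target): "point" ([x, y, z] in m, in the coordinates of the camera as it stood for that picture, good to about 4 mm: the middle of the surface that is visible of it).
- env.regions_of(camera, target): "region" (480x640 bool, what is visible of it).
The state is a dict: "time_s": time; "joint_positions": joint angles; "dq": joint speeds; "joint_torque": joint torques, N m; "tool_pos": TCP position; "ee_rot": TCP orientation; "wrist_force": force on the tool from outside, world axes, zero at the start; "torque": the same for the moment, N m; "gripper_width": finger opening in m.
Only numpy, scipy, OpenCV 4.12 (cv2) and the standard library are available. Lean on these libraries where they do the work, as an engineer would, in place of code of your own. Each camera call takes 0.05 s, during which the arm holds its last target.

### The job

Push the sliding jaw of the jar holder by its red post until the jar is squeezed firmly between the two jaws. Then unscrew the tight black cap (counterclockwise seen from above), stopping when the thread lets go, and lift it straight up, level, clear of the jar's mouth. Finish while still holding the cap in the gripper, one to five centimetres directly above the open jar, with the jar still clamped and the other things on the table left alone.

Things in the scene. Friction and masses are not known exactly. Their poses are not given: they have to be found in the camera images.
- holder: Fixed jar holder: a plywood base 110 x 225 x 12 mm with two wooden jaws. Origin: on the table surface; z up. The jaws close along its y axis. The fixed jaw, 76 mm wide along x, has its cork face at y = +50 mm and its top 57 mm above the table; behind it the jaw is 18 mm thick. The base reaches from y = -150 to +75 mm.
- jaw (a joint): Travel of the sliding jaw along the holder's +y towards the fixed jaw, m, 0 = fully open, starts at 0 to 0.006. At 0 its cork face (72 mm wide, top 59 mm above the table) is at y = -50 mm in the holder frame, so it reads 0.036 when the jar is squeezed square between both jaws. Its way is stiff (about 12 N of friction) and it stays where it is left.
- jaw_grip (a point): Point inside the red post by which the sliding jaw is pushed, on the post's axis, 7 mm below its top; moves with the jaw. The post is 24 mm along the holder's x, 20 mm along its y; its top is 85 mm above the table and it rises from a bar whose top is 31 mm above the table. The post's axis is 68 mm behind the jaw's cork face. The point's axes are the holder's axes.
- jar: Loose amber jar, 0.35 kg, square body 64 x 64 x 58 mm with paper labels, shoulder to 63 mm, round neck. Origin: centre of the underside, z up, x and y square to its sides. Stands on the holder's base (12 mm above the table) between the jaws with play, up to 4 degrees askew. Clamped, its origin is at y = +18 mm in the holder frame. Unclamped it turns along with the cap.
- cap: Black fluted cap screwed on the jar, 59 mm wide, 26 mm high, 60 g, yellow stripe on top along its +x. Origin: centre of its lower rim, 70 mm above the jar's underside when shut. Tight: 0.2 to 0.4 N m. Counterclockwise from above it rises 2 mm in 1.22 rad; there the thread lets go, it pops up 2 mm more and lifts off freely; a stop ends the turn at 1.65 rad. Lifted sooner it takes the jar along.
- mouth (a point): Centre of the jar's neck rim, 86 mm above the jar's underside. In the mouth sits a springy white seal disc that rises to 6.5 mm above this point when the cap is off.
- block_plane: Bystander: block plane 52 x 165 x 56 mm. Leave alone.
- mallet: Bystander: wooden mallet 250 x 119 x 62 mm. Leave alone.
- sander: Bystander: sanding block 51 x 78 x 30 mm. Leave alone.
- offcut: Bystander: reddish square stick 30 x 150 x 30 mm. Leave alone.

How it is judged:
On the way, in this order (a step that is already met when the one before it is completed fails the run):
1. the jar is squeezed square between both jaws, its cap still screwed on (value of joint jaw above 0.0335 m and y of jar in the frame of holder between 0.0155 and 0.0205 m and z of jar in the frame of holder below 0.016 m and angle between the x axis of jar and the x axis of holder, either way round below 0.08 rad and z of cap in the frame of jar below 0.0725 m), for 0.2 s.
2. the cap has been turned until the thread let go, with the jar held (value of joint jaw above 0.0335 m and y of jar in the frame of holder between 0.0155 and 0.0205 m and z of jar in the frame of holder below 0.016 m and angle between the x axis of jar and the x axis of holder, either way round below 0.08 rad and z of cap in the frame of jar above 0.0735 m and horizontal distance between cap and jar below 0.02 m), for 0.1 s.
At the end, for the whole second after the job is handed in: Fingers hold the cap still, level within 0.2 rad, off jar and holder, its rim 96 to 155 mm above the jar's underside (3 to 62 mm over the seal), within 20 mm of the jar's axis; jar upright, within 2.5 mm and 0.08 rad of its clamped place, jaw closed on it (joint over 0.0335) (value of joint jaw above 0.0335 m and y of jar in the frame of holder between 0.0155 and 0.0205 m and z of jar in the frame of holder below 0.016 m and angle between the x axis of jar and the x axis of holder, either way round below 0.08 rad and z of cap in the frame of jar between 0.096 and 0.155 m and horizontal distance between cap and jar below 0.02 m and angle between cap's own z axis and vertical below 0.2 rad and contact force between the fingers and cap above 1 N and contact force between cap and jar below 0.1 N and contact force between cap and holder below 0.1 N and linear speed of cap below 0.02 m/s and angle between jar's own z axis and vertical below 0.05 rad); the arm keeps its last pose, push and grip.
It fails at once if the jar was lifted more than 8 mm off the holder (z of jar in the frame of holder above 0.02 m).
It fails at once if the jar was twisted more than 0.3 rad in the holder (angle between the x axis of jar and the x axis of holder, either way round above 0.3 rad).
It fails at once if the cap was dropped (height (world z) of cap below 0.07 m).
It fails at once if a bystander was moved more than 3 cm (distance of any of block_plane, mallet, sander, offcut from where it was at the start of the episode above 0.03 m).
It also fails if it takes over 54 s, if anything falls off the work surface, if the arm or the gripper's body presses on something with over 40 N, if the wrist force passes 120 N, or if a joint passes its speed limit or range.

## Working session

There is one attempt and no reset: what is moved stays moved. The work goes in short steps, Python scripts to look and compute and a tool call to move; the robot and the scene stay as the last step left them, time stands still between calls to the robot, and variables do not carry over. Pictures are saved under pics/ and viewed, and the job is handed in when it is done.

Besides the shell and the picture viewer there is one more tool, called after "Call:" as name([rows], argument=value, ...), one row to a line, values as JSON. step_arm: Moves the arm, as the interface text tells. Its arguments: {"type":"object","properties":{"increments":{"type":"array","items":{"type":"array","items":{"type":"number"}}}},"required":["increments"]}

```bash
ls; mkdir -p pics; python3 - <<'E'
from plant import env
import cv2,numpy as np
s=env.get_state();print(s)
for c in ["side","top","wrist"]:
    r=env.read_camera(c);cv2.imwrite(f"pics/a_{c}.png",r["image"][:,:,::-1]);print(c,r["fx"],r["cx"],r["cy"],np.round(r["pose"],3).tolist())
E
```

```text
pics
{'time_s': 0.0, 'joint_positions': array([-1.33304541e+00,  3.14222413e-01, -4.80953942e-02,  1.21020150e+00,
        2.49480149e-05,  1.57080881e+00]), 'dq': array([ 0.00105258, -0.00045743, -0.00241553, -0.00013091, -0.00028051,
       -0.00075323]), 'joint_torque': array([ 4.34788240e-05, -5.39594221e+01,  3.39747262e+01,  1.91450020e-02,
        9.34236982e-05, -1.23168923e-05]), 'tool_pos': array([ 0.14118509, -0.58257121,  0.24442956]), 'ee_rot': array([-8.56887765e-04,  9.92943002e-01,  1.18589429e-01, -8.97882278e-05]), 'wrist_force': array([-0.65630719, -0.57054798,  1.29800038]), 'torque': array([ 0.01346466,  0.00279604, -0.03547506]), 'gripper_width': 0.0850528429336313}
side 450.456334427937 320.70942761964767 245.14515887124134 [[0.998, 0.058, -0.031, 0.591], [0.062, -0.676, 0.734, -0.92], [0.022, -0.734, -0.678, 0.814], [0.0, 0.0, 0.0, 1.0]]
top 476.9937923845655 319.03617835715727 242.29489122728054 [[0.003, -0.982, 0.19, 0.401], [-1.0, 0.003, 0.03, -0.178], [-0.03, -0.19, -0.981, 0.984], [0.0, 0.0, 0.0, 1.0]]
wrist 375.78562428701156 316.79530491651514 236.99084678691474 [[0.236, -0.931, -0.279, 0.212], [-0.972, -0.227, -0.066, -0.566], [-0.002, 0.287, -0.958, 0.372], [0.0, 0.0, 0.0, 1.0]]
```

View pics/a_side.png

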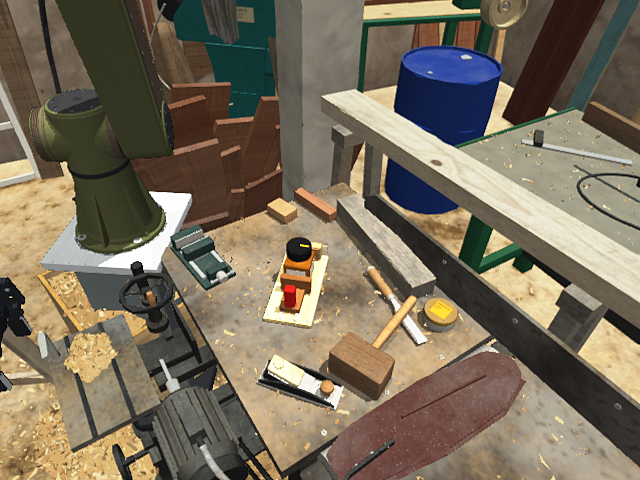

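View pics/a_top.png

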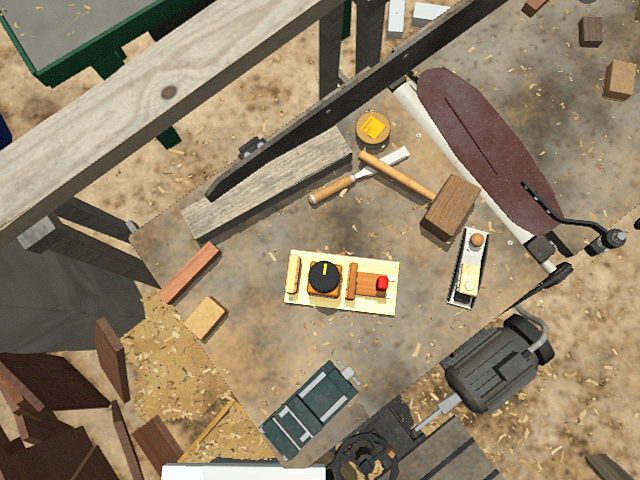

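```bash
cat > h.py <<'E'
from plant import env
import cv2,numpy as np
from scipy.spatial.transform import Rotation as R
def look(c,names,cam=None):
    r=cam or env.read_camera(c)
    P=r["pose"]
    for n in names:
        for d in env.look_for(c,n)[:2]:
            p=P[:3,:3]@np.array(d["point"])+P[:3,3]; print(c,n,round(d["p"],2),np.round(p,4))
    return r
def ray(r,u,v,z):
    P=r["pose"];d=P[:3,:3]@np.array([(u-r["cx"])/r["fx"],(v-r["cy"])/r["fy"],1]);o=P[:3,3]
    return o+d*(z-o[2])/d[2]
def proj(r,p):
    P=r["pose"];q=P[:3,:3].T@(np.atleast_2d(p)-P[:3,3]).T
    return np.stack([r["fx"]*q[0]/q[2]+r["cx"],r["fy"]*q[1]/q[2]+r["cy"]],1)
def st():
    s=env.get_state();w=s["ee_rot"];m=R.from_quat([w[1],w[2],w[3],w[0]]).as_matrix()
    print("t",s["time_s"],"tcp",np.round(s["tool_pos"],4),"x",np.round(m[:,0],3),"y",np.round(m[:,1],3),"z",np.round(m[:,2],3),"F",np.round(s["wrist_force"],1),"T",np.round(s["torque"],2),"w",round(s["gripper_width"],4),"q",np.round(s["joint_positions"],2))
    return s,m
E
python3 - <<'E'
from h import *
for c in ["side","top"]:
    look(c,["holder","jaw_grip","jar","cap","block_plane","mallet","sander","offcut"])
E
```

```text
side holder 0.96 [ 0.5119 -0.2466  0.0094]
side holder 0.31 [ 0.5055 -0.2444  0.0463]
side jaw_grip 0.18 [ 0.6676 -0.4163  0.0574]
side cap 0.68 [ 0.5096 -0.1737  0.1086]
side cap 0.47 [ 0.5117 -0.1867  0.0679]
side mallet 0.77 [ 0.669  -0.4172  0.0578]
side sander 0.98 [0.4375 0.0735 0.0299]
side offcut 0.94 [0.5268 0.1048 0.0273]
top holder 0.66 [ 0.4995 -0.2177  0.0097]
top holder 0.61 [ 0.671  -0.3907  0.0597]
top jaw_grip 0.83 [ 0.4982 -0.2415  0.029 ]
top jar 0.66 [ 0.4803 -0.17    0.0661]
top jar 0.63 [ 0.5011 -0.2432  0.0281]
top cap 0.81 [ 0.5017 -0.1594  0.1067]
top block_plane 0.57 [ 0.5345 -0.4521  0.0207]
top mallet 0.81 [ 0.6731 -0.3937  0.0577]
top mallet 0.63 [ 0.498  -0.2422  0.0289]
top offcut 0.71 [0.5215 0.1147 0.0266]
```

The holder sits near (0.5,-0.2), with its closing direction along about world +y. The red post is at top-view pixel (382,284) and the cap at (323,278). I'll zoom in for the holder corners.

```bash
python3 - <<'E'
import cv2
a=cv2.imread("pics/a_top.png")[235:325,275:410];cv2.imwrite("pics/b_top.png",cv2.resize(a,None,fx=5.9,fy=5.9,interpolation=cv2.INTER_CUBIC))
a=cv2.imread("pics/a_side.png")[225:335,255:345];cv2.imwrite("pics/b_side.png",cv2.resize(a,None,fx=5.4,fy=5.4,interpolation=cv2.INTER_CUBIC))
E
```

```text
(no output)
```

View pics/b_top.png

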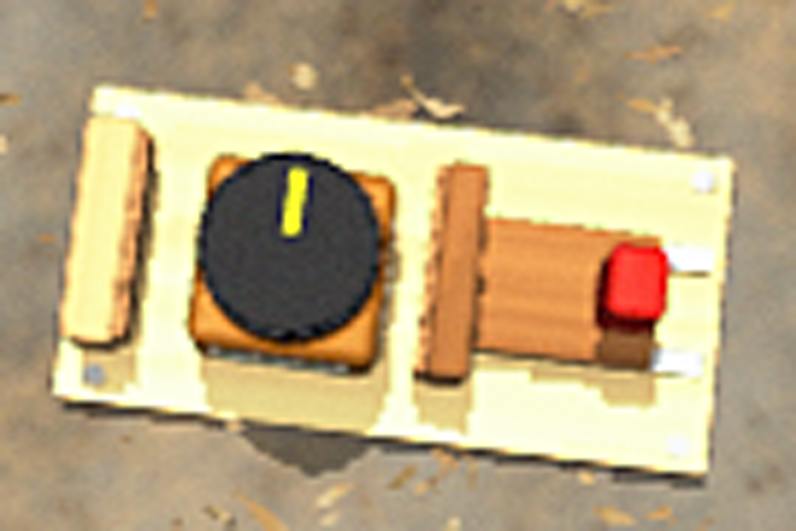

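View pics/b_side.png

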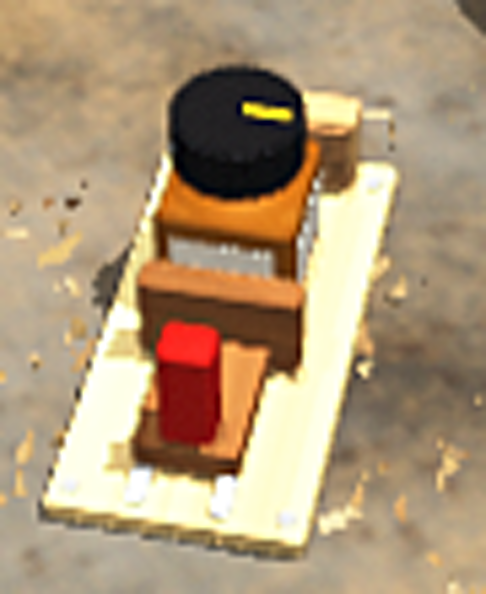

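Crop corners of the base top: top view (93,87),(735,158),(707,470),(55,397), side view (45,507),(302,545),(397,170). I'll fit the holder pose to these.

```bash
cat > fit.py <<'E'
from h import *
from scipy.optimize import least_squares
top=env.read_camera("top");side=env.read_camera("side")
T=lambda a:np.array(a)/5.9+[275,235]-0.4
S=lambda a:np.array(a)/5.4+[255,225]-0.4
# holder x ~ world +x, y ~ world +y ; top image: up=+x? left=+y
L=[(.055,.075,.012),(.055,-.150,.012),(-.055,-.150,.012),(-.055,.075,.012)]
tp=T([(93,87),(735,158),(707,470),(55,397)])
Ls=[(-.055,-.150,.012),(.055,-.150,.012),(.055,.075,.012)]
sp=S([(45,507),(302,545),(397,170)])
def W(q,l):
    c,s=np.cos(q[2]),np.sin(q[2]);l=np.array(l);return np.c_[q[0]+c*l[:,0]-s*l[:,1],q[1]+s*l[:,0]+c*l[:,1],l[:,2]]
for use in ("ts","t","s"):
    f=lambda q:np.r_[(proj(top,W(q,L))-tp).ravel() if "t" in use else [],(proj(side,W(q,Ls))-sp).ravel() if "s" in use else []]
    o=least_squares(f,[.5,-.18,0]);print(use,o.x,np.round(o.fun,1))
    if use=="ts":q=o.x
# red post top center by top image
p=ray(top,*T((637,275)),.085);print("post top(t)",p)
p2=ray(side,*S((190,342)),.085);print("post top(s)",p2)
c=ray(top,*T((290,245)),.108);print("cap(t)",c)
c2=ray(side,*S((238,110)),.108);print("cap(s)",c2)
cc,ss=np.cos(q[2]),np.sin(q[2])
for x in(p,p2,c,c2):
    d=x[:2]-q[:2];print("in holder",np.round([cc*d[0]+ss*d[1],-ss*d[0]+cc*d[1]],4))
look("top",["jaw_grip","cap"],top);look("side",["jaw_grip","cap"],side)
E
python3 fit.py
```

```text
ts [ 0.51159188 -0.15852688 -0.11228139] [ 0.3 -0.5  0.1 -0.7  0.2  0.3 -0.1 -0.  -0.6 -0.5  0.3  0.  -0.6 -0.4]
t [ 0.51116032 -0.15826807 -0.11167908] [ 0.1 -0.2 -0.1 -0.5  0.1  0.5 -0.2  0.2]
s [ 0.51269156 -0.15928272 -0.11646449] [-0.4 -0.4  0.5  0.4 -0.1 -0.1]
post top(t) [ 0.4993034  -0.27118312  0.085     ]
post top(s) [ 0.50007239 -0.27253382  0.085     ]
cap(t) [ 0.50623769 -0.16085369  0.108     ]
cap(s) [ 0.50846136 -0.15962712  0.108     ]
in holder [ 0.0004 -0.1133]
in holder [ 0.0013 -0.1146]
in holder [-0.0051 -0.0029]
in holder [-0.003  -0.0014]
top jaw_grip 0.94 [ 0.4995 -0.2411  0.0282]
top cap 0.75 [ 0.5008 -0.1625  0.1066]
side jaw_grip 0.66 [ 0.507  -0.2436  0.0402]
side cap 0.61 [ 0.512  -0.1754  0.1085]
```

Call:
step_arm([
  [0,0,0,0,0,-5.5,0.5],
  [0,0,0,5.27,-2.72,0,0.5],
  [0,0,0,5.27,-2.72,0,0.5],
  [0,0,0,5.27,-2.72,0,0.5],
  [0,0,0,5.27,-2.72,0,0.5],
  [0,0,0,5.27,-2.72,0,0.5],
  [0,0,0,5.27,-2.72,0,0.5],
  [0,0,0,5.27,-2.72,0,0.5],
  [0,0,0,5.27,-2.72,0,0.5],
  [0,0,10,0,0,0,0.5],
  [0,0,10,0,0,0,0.5],
  [0,0,0,0,0,5,0.5],
])

```text
time_s: 2.85
tool_pos: [0.5027, -0.2735, 0.2534]
ee_rot: [0.002, 0.998, -0.056, 0.004]
wrist_force: [0.0, 0.1, -1.8]
gripper_width: 0.0431
```

```bash
python3 - <<'E'
from h import *
st()
for c in ("wrist","side"):
    r=env.read_camera(c);cv2.imwrite(f"pics/c_{c}.png",r["image"][:,:,::-1])
    if c=="wrist":
        for p in ([.4997,-.272,.085],): print(proj(r,p))
E
```

```text
t 2.85 tcp [ 0.5027 -0.2735  0.2534] x [ 0.994 -0.112  0.008] y [-0.112 -0.994  0.003] z [ 0.007 -0.004 -1.   ] F [ 0.   0.1 -1.8] T [-0.02  0.01 -0.01] w 0.0431 q [-0.5   0.25 -0.11  1.2  -0.    2.76]
[[314.73813509 223.8181996 ]]
```

View pics/c_wrist.png

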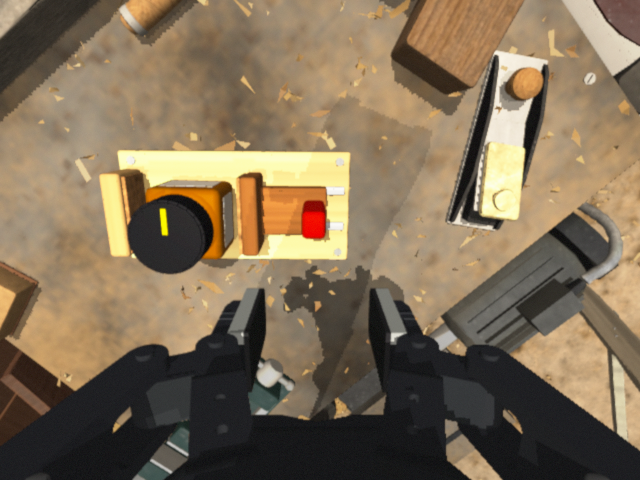

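The wrist view shows the post top at (313,218), while my estimate projects to (315,224), so they agree. Now I'll descend.

Call:
step_arm([
  [0,0,0,0,0,4.5,0.5],
  [0,0,0,0,0,4.5,0.5],
  [0,0,0,0,0,3,0.5],
  [0,0,0,0,0,2,0.5],
  [0,0,0,0,0,0,0.5],
  [0,0,0,0,0,0,0.5],
])

```text
time_s: 3.7
tool_pos: [0.5008, -0.2729, 0.112]
ee_rot: [0.0, 0.998, -0.056, 0.001]
wrist_force: [0.3, -0.2, 0.6]
gripper_width: 0.0425
```

```bash
python3 - <<'E'
from h import *
st()
r=env.read_camera("wrist");cv2.imwrite(f"pics/d_wrist.png",r["image"][:,:,::-1])
print(proj(r,[[.4997,-.272,.085]]))
E
```

```text
t 3.7 tcp [ 0.5008 -0.2729  0.112 ] x [ 0.994 -0.111  0.002] y [-0.111 -0.994  0.001] z [ 0.002 -0.001 -1.   ] F [ 0.3 -0.2  0.6] T [-0.01  0.01  0.01] w 0.0425 q [-0.5   0.34 -0.32  0.9  -0.    2.75]
[[314.80937742 296.53747576]]
```

View pics/d_wrist.png

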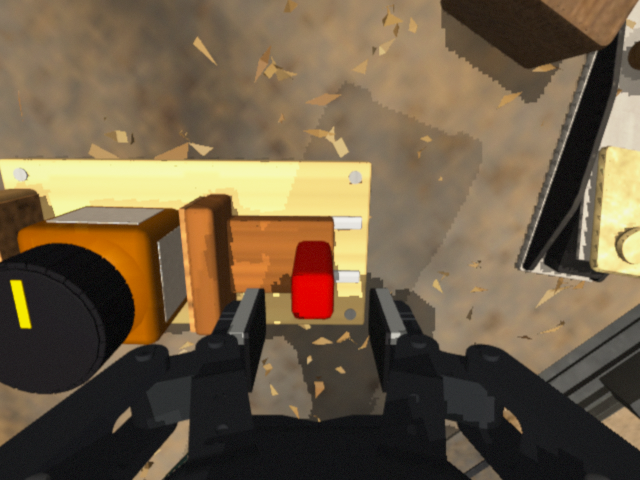

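Post top is centred at about (314,297), which matches the projection. I'll descend and close on it.

Call:
step_arm([
  [0,0,0,0,0,2.2,0.5],
  [0,0,0,0,0,2.0,0.5],
  [0,0,0,0,0,0,0.5],
  [0,0,0,0,0,0,0],
  [0,0,0,0,0,0,0],
  [0,0,0,0,0,0,0],
  [0,0,0,0,0,0,0],
  [0,0,0,0,0,0,0],
])

```text
time_s: 4.75
tool_pos: [0.5008, -0.2718, 0.07]
ee_rot: [-0.001, 0.998, -0.056, 0.001]
wrist_force: [-0.8, 4.3, 5.9]
gripper_width: 0.0193
```

```bash
python3 - <<'E'
from h import *
st()
E
```

```text
t 4.75 tcp [ 0.5008 -0.2718  0.07  ] x [ 0.994 -0.111  0.002] y [-0.111 -0.994 -0.001] z [ 0.002  0.001 -1.   ] F [-0.8  4.3  5.9] T [ 1.01  0.18 -0.26] w 0.0193 q [-0.5   0.39 -0.37  0.81  0.    2.75]
```

Call:
step_arm([
  [0,0,0,0,-0.5,0,0],
  [0,0,0,0,-0.5,0,0],
  [0,0,0,0,-0.5,0,0],
  [0,0,0,0,-0.5,0,0],
  [0,0,0,0,-0.4,0,0],
  [0,0,0,0,-0.3,0,0],
  [0,0,0,0,0,0,0],
])

```text
time_s: 5.62
tool_pos: [0.5035, -0.2498, 0.0701]
ee_rot: [0.004, 0.998, -0.057, 0.001]
wrist_force: [-2.6, -13.4, 1.6]
gripper_width: 0.019
```

```bash
cat > jh.py <<'E'
from h import *
s,m=st();d=s["tool_pos"][:2]-[.5116,-.1585];c,q=np.cos(-.112),np.sin(-.112)
print("in holder",np.round([c*d[0]+q*d[1],-q*d[0]+c*d[1]],4))
E
python3 jh.py
```

```text
t 5.625 tcp [ 0.5035 -0.2498  0.0701] x [ 0.994 -0.113  0.002] y [-0.113 -0.994  0.008] z [ 0.001 -0.009 -1.   ] F [ -2.6 -13.4   1.6] T [-1.67  0.52 -0.  ] w 0.019 q [-0.46  0.37 -0.39  0.8  -0.01  2.8 ]
in holder [ 0.0021 -0.0916]
```

Call:
step_arm([
  [0,0,0,0,-0.3,0,0],
  [0,0,0,0,-0.3,0,0],
  [0,0,0,0,-0.2,0,0],
  [0,0,0,0,0,0,0],
])

```text
time_s: 6.12
tool_pos: [0.5044, -0.2419, 0.0702]
ee_rot: [0.004, 0.998, -0.057, 0.001]
wrist_force: [-3.5, -12.3, 1.7]
gripper_width: 0.0188
```

```bash
python3 jh.py
```

```text
t 6.125 tcp [ 0.5044 -0.2419  0.0702] x [ 0.994 -0.113  0.002] y [-0.113 -0.994  0.009] z [ 0.001 -0.009 -1.   ] F [ -3.5 -12.3   1.7] T [-1.73  0.55 -0.07] w 0.0188 q [-0.44  0.37 -0.4   0.8  -0.01  2.81]
in holder [ 0.0022 -0.0837]
```

Call:
step_arm([
  [0,0,0,0,-0.2,0,0],
  [0,0,0,0,-0.2,0,0],
  [0,0,0,0,0,0,0],
])

```text
time_s: 6.5
tool_pos: [0.5049, -0.238, 0.0701]
ee_rot: [0.004, 0.998, -0.057, 0.001]
wrist_force: [-2.6, -13.4, 1.4]
gripper_width: 0.0197
```

```bash
python3 jh.py
```

```text
t 6.5 tcp [ 0.5049 -0.238   0.0701] x [ 0.994 -0.113  0.002] y [-0.113 -0.994  0.009] z [ 0.001 -0.009 -1.   ] F [ -2.6 -13.4   1.4] T [-1.86  0.58 -0.03] w 0.0197 q [-0.44  0.36 -0.4   0.8  -0.01  2.82]
in holder [ 0.0022 -0.0798]
```

Call:
step_arm([
  [0,0,0,0,-0.2,0,0],
  [0,0,0,0,-0.2,0,0],
  [0,0,0,0,0,0,0],
])

```text
time_s: 6.88
tool_pos: [0.505, -0.2377, 0.0702]
ee_rot: [0.008, 0.998, -0.058, 0.0]
wrist_force: [-4.2, -27.0, -1.6]
gripper_width: 0.0193
```

```bash
python3 jh.py
```

```text
t 6.875 tcp [ 0.505  -0.2377  0.0702] x [ 0.993 -0.115  0.002] y [-0.115 -0.993  0.016] z [ 0.    -0.016 -1.   ] F [ -4.2 -27.   -1.6] T [-3.87  0.85  0.11] w 0.0193 q [-0.43  0.36 -0.4   0.8  -0.01  2.83]
in holder [ 0.0023 -0.0794]
```

Call:
step_arm([
  [0,0,0,0,-0.3,0,0],
  [0,0,0,0,-0.3,0,0],
  [0,0,0,0,-0.2,0,0],
  [0,0,0,0,0,0,0],
])

```text
time_s: 7.38
tool_pos: [0.5051, -0.2374, 0.0703]
ee_rot: [0.016, 0.998, -0.06, -0.0]
wrist_force: [-7.1, -53.2, -10.4]
gripper_width: 0.0193
```

```bash
python3 jh.py;python3 - <<'E'
import h,cv2
for c in ("top","side"):
    r=h.env.read_camera(c)
    a=r["image"][:,:,::-1]
    a=a[235:325,275:410] if c=="top" else a[225:335,255:345]
    cv2.imwrite(f"pics/e_{c}.png",cv2.resize(a,None,fx=5.4,fy=5.4,interpolation=cv2.INTER_CUBIC))
E
```

```text
t 7.375 tcp [ 0.5051 -0.2374  0.0703] x [ 0.993 -0.12   0.001] y [-0.12  -0.992  0.032] z [-0.003 -0.032 -0.999] F [ -7.1 -53.2 -10.4] T [-8.84  1.35  0.17] w 0.0193 q [-0.42  0.36 -0.41  0.79 -0.03  2.84]
in holder [ 0.0023 -0.0792]
```

View pics/e_side.png

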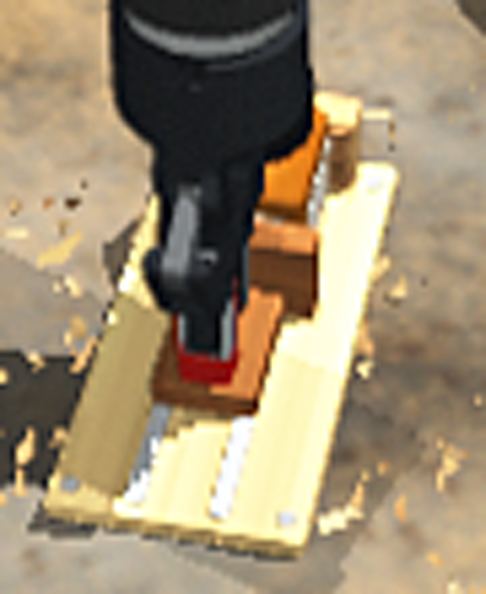

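View pics/e_top.png

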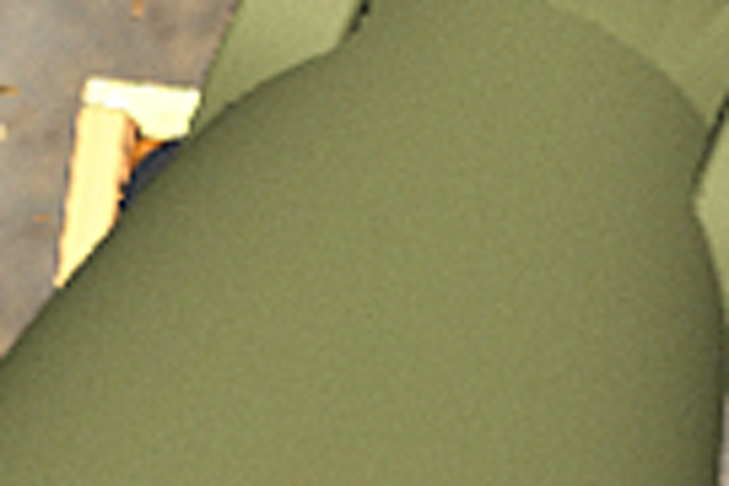

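The jaw is closed onto the jar at 53 N against a hard stop. I'll relax the push, release and rise.

Call:
step_arm([
  [0,0,0,0,0.7,0,0],
  [0,0,0,0,0.7,0,0],
  [0,0,0,0,0,0,0.5],
  [0,0,0,0,0,0,0.5],
  [0,0,0,0,0,0,0.5],
  [0,0,0,0,0,0,0.5],
  [0,0,0,0,0,-4,0.5],
  [0,0,0,0,0,-5,0.5],
  [0,0,0,0,0,-5,1],
  [0,0,0,0,0,0,1],
])

```text
time_s: 8.72
tool_pos: [0.5066, -0.2366, 0.2128]
ee_rot: [0.002, 0.998, -0.055, 0.004]
wrist_force: [-0.1, -0.3, -0.3]
gripper_width: 0.0773
```

```bash
python3 jh.py;python3 - <<'E'
import h,cv2
for c in ("wrist","side"):
    r=h.env.read_camera(c)
    a=r["image"][:,:,::-1]
    cv2.imwrite(f"pics/f_{c}.png",a)
    if c=="wrist":print(h.proj(r,[[.5116+.018*.112,-.1585+.018*.994,.108]]))
    h.look(c,["cap","jaw_grip"],r)
a=a[225:335,255:345]
cv2.imwrite(f"pics/f_side.png",cv2.resize(a,None,fx=5.4,fy=5.4,interpolation=cv2.INTER_CUBIC))
E
```

```text
t 8.725 tcp [ 0.5066 -0.2366  0.2128] x [ 0.994 -0.111  0.008] y [-0.111 -0.994  0.003] z [ 0.007 -0.003 -1.   ] F [-0.1 -0.3 -0.3] T [-0.04 -0.04  0.01] w 0.0773 q [-0.44  0.25 -0.21  1.1  -0.    2.82]
in holder [ 0.0038 -0.0781]
[[168.3504986 248.5631414]]
wrist cap 0.7 [ 0.5127 -0.1402  0.1037]
wrist jaw_grip 0.8 [ 0.5115 -0.2011  0.0417]
wrist jaw_grip 0.26 [ 0.5316 -0.1577  0.0662]
side cap 0.62 [ 0.5166 -0.1535  0.1054]
side jaw_grip 0.65 [ 0.5129 -0.2124  0.0399]
```

View pics/f_side.png

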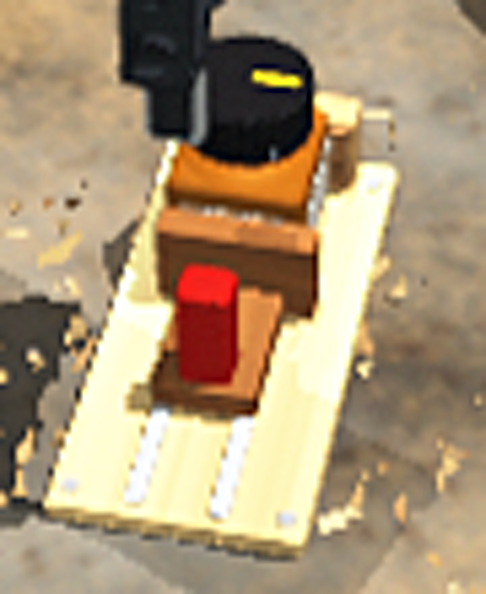

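View pics/f_wrist.png

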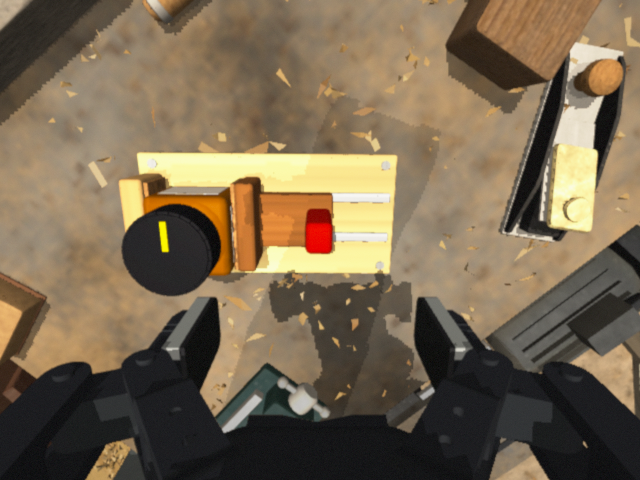

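```bash
python3 - <<'E'
from h import *
r=env.read_camera("side");print(ray(r,246/5.4+254.6,80/5.4+224.6,.108))
w=env.read_camera("wrist")
m=env.regions_of("wrist","cap")
for d in m[:2]:
    g=d["region"].astype(np.uint8);print(d["p"],g.sum());v,u=np.nonzero(g);print(u.min(),u.max(),v.min(),v.max())
# predicted outline of cap
th=np.linspace(0,6.28,60)
def pr(c):
    P=[np.r_[c[0]+.0295*np.cos(t),c[1]+.0295*np.sin(t),z] for t in th for z in(.082,.108)];q=proj(w,P);return np.round(np.r_[q.min(0),q.max(0)],1)
print(pr([.5136,-.1406]));st()
E
```

```text
[ 0.51003141 -0.14027086  0.108     ]
0.81 7462
119 220 197 292
[119.2 191.  223.  287.2]
t 9.175 tcp [ 0.5034 -0.2353  0.2073] x [ 0.994 -0.111 -0.002] y [-0.111 -0.994 -0.001] z [-0.002  0.001 -1.   ] F [-0.7  0.7 -0.7] T [ 0.04 -0.03  0.04] w 0.0855 q [-0.44  0.25 -0.22  1.1  -0.    2.82]
```

Call:
step_arm([
  [0,0,0,-0.2,-4.8,0,1],
  [0,0,0,-0.2,-4.74,0,1],
  [0,0,0,0,0,3.5,1],
  [0,0,0,0,0,2.7,1],
  [0,0,0,0,0,0,1],
  [0,0,0,0,0,0,1],
])

```text
time_s: 9.93
tool_pos: [0.5109, -0.1405, 0.147]
ee_rot: [0.0, 0.998, -0.056, 0.0]
wrist_force: [0.3, 0.1, 0.1]
gripper_width: 0.0851
```

```bash
python3 - <<'E'
from h import *
st()
r=env.read_camera("wrist");cv2.imwrite("pics/g_wrist.png",r["image"][:,:,::-1])
a=env.read_camera("side")["image"][:,:,::-1][200:335,235:355];cv2.imwrite("pics/g_side.png",cv2.resize(a,None,fx=4.4,fy=4.4,interpolation=cv2.INTER_CUBIC))
th=np.linspace(0,6.28,60)
P=[np.r_[.510+.0295*np.cos(t),-.140+.0295*np.sin(t),z] for t in th for z in(.108,)];q=proj(r,P);print(np.round(np.r_[q.min(0),q.max(0)],1))
E
```

```text
t 9.925 tcp [ 0.5109 -0.1405  0.147 ] x [ 0.994 -0.111  0.   ] y [-0.111 -0.994  0.   ] z [ 0. -0. -1.] F [0.3 0.1 0.1] T [-0.02  0.03  0.  ] w 0.0851 q [-0.27  0.24 -0.37  0.95 -0.    2.98]
[254.3 225.7 377.2 339.1]
```

View pics/g_wrist.png

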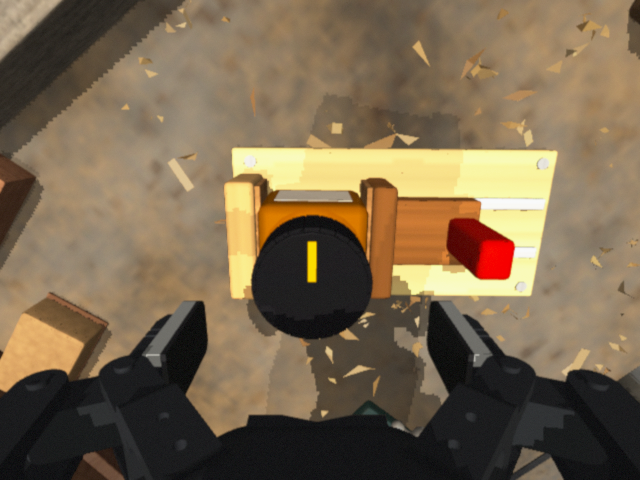

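View pics/g_side.png

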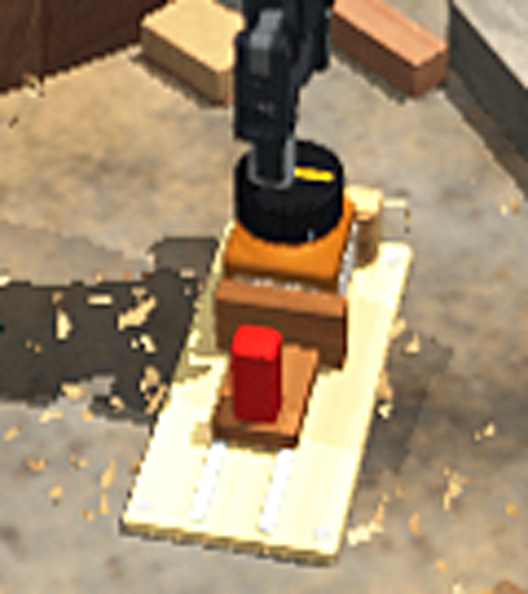

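The cap top disc is centred at about (312,283) and the finger midline at about 316, so the cap sits about 2 mm toward +y. I'll correct, descend and grip.

Call:
step_arm([
  [0,0,0,-0.1,-0.2,2.5,1],
  [0,0,0,0,0,2.0,1],
  [0,0,0,0,0,1.0,1],
  [0,0,0,0,0,0,1],
  [0,0,0,0,0,0,0],
  [0,0,0,0,0,0,0],
  [0,0,0,0,0,0,0],
  [0,0,0,0,0,0,0],
  [0,0,0,0,0,0,0],
])

```text
time_s: 11.15
tool_pos: [0.5106, -0.1382, 0.0926]
ee_rot: [-0.0, 0.998, -0.056, 0.001]
wrist_force: [-1.9, 0.5, 5.5]
gripper_width: 0.0576
```

```bash
python3 - <<'E'
from h import *
st()
for c in ("wrist","side"):
    r=env.read_camera(c)["image"][:,:,::-1]
    if c=="side": r=cv2.resize(r[200:335,235:355],None,fx=4.4,fy=4.4,interpolation=cv2.INTER_CUBIC)
    cv2.imwrite(f"pics/i_{c}.png",r)
E
```

```text
t 11.15 tcp [ 0.5106 -0.1382  0.0926] x [ 0.994 -0.111  0.002] y [-0.111 -0.994 -0.   ] z [ 0.002 -0.    -1.   ] F [-1.9  0.5  5.5] T [ 0.26  0.24 -0.01] w 0.0576 q [-0.26  0.29 -0.44  0.83  0.    2.99]
```

View pics/i_wrist.png

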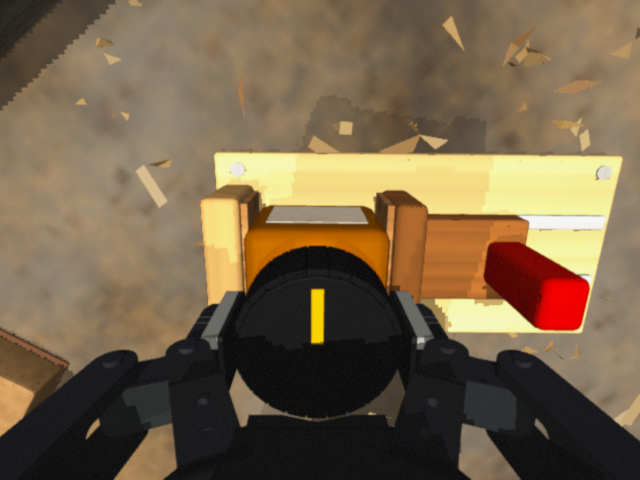

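View pics/i_side.png

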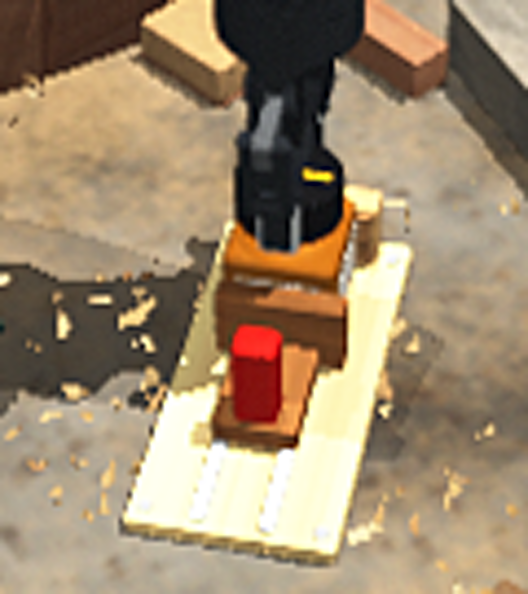

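The fingers hold the cap centrally, with the stripe at (317,315). I'll start unscrewing.

Call:
step_arm([
  [0,0,-7,0,0,-0.02,0],
  [0,0,-7,0,0,-0.02,0],
  [0,0,-7,0,0,-0.02,0],
  [0,0,0,0,0,0,0],
])

```text
time_s: 11.75
tool_pos: [0.5111, -0.1385, 0.0932]
ee_rot: [0.0, 0.992, 0.127, 0.001]
wrist_force: [1.2, 0.6, 6.6]
gripper_width: 0.0575
```

```bash
python3 - <<'E'
from h import *
st()
for c in ("wrist",):
    r=env.read_camera(c)["image"][:,:,::-1]
    cv2.imwrite(f"pics/j_{c}.png",r)
E
```

```text
t 11.75 tcp [ 0.5111 -0.1385  0.0932] x [0.968 0.251 0.003] y [ 0.251 -0.968  0.001] z [ 0.003 -0.001 -1.   ] F [1.2 0.6 6.6] T [ 0.06 -0.1   0.02] w 0.0575 q [-0.26  0.29 -0.44  0.83  0.    2.62]
```

View pics/j_wrist.png

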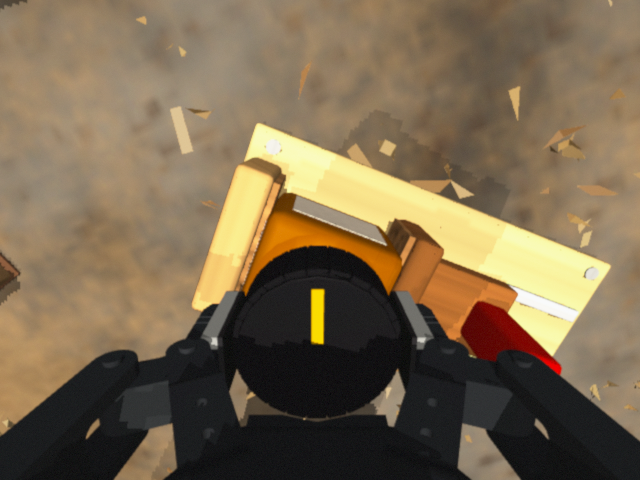

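The cap turns with the fingers (the stripe stays put in the wrist view) and the jar stays square. Continuing.

Call:
step_arm([
  [0,0,-7,0,0,-0.02,0],
  [0,0,-7,0,0,-0.02,0],
  [0,0,-7,0,0,-0.02,0],
  [0,0,-7,0,0,-0.02,0],
  [0,0,-7,0,0,-0.02,0],
  [0,0,-7,0,0,-0.02,0],
  [0,0,-7,0,0,-0.02,0],
  [0,0,-7,0,0,0,0],
  [0,0,0,0,0,0,0],
  [0,0,0,0,0,0,0],
])

```text
time_s: 13.05
tool_pos: [0.5109, -0.1379, 0.0943]
ee_rot: [0.0, 0.817, 0.577, 0.001]
wrist_force: [1.2, 1.7, 5.7]
gripper_width: 0.0577
```

```bash
python3 - <<'E'
from h import *
st()
for c in ("wrist",):
    r=env.read_camera(c)["image"][:,:,::-1]
    cv2.imwrite(f"pics/k_{c}.png",r)
E
```

```text
t 13.05 tcp [ 0.5109 -0.1379  0.0943] x [0.334 0.943 0.001] y [ 0.943 -0.334  0.002] z [ 0.002  0.001 -1.   ] F [1.2 1.7 5.7] T [ 0.36 -0.02  0.1 ] w 0.0577 q [-0.26  0.29 -0.44  0.83  0.    1.65]
```

View pics/k_wrist.png

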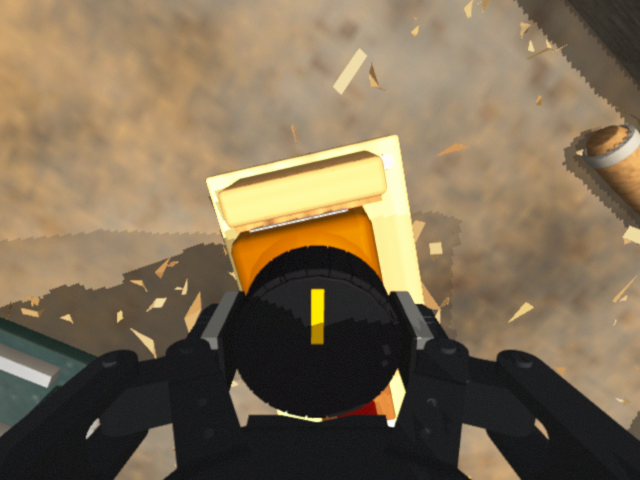

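Call:
step_arm([
  [0,0,0,0,0,-0.15,0],
  [0,0,0,0,0,-0.15,0],
  [0,0,0,0,0,0,0],
  [0,0,0,0,0,0,0],
])

```text
time_s: 13.6
tool_pos: [0.5105, -0.138, 0.0967]
ee_rot: [0.0, 0.816, 0.578, 0.001]
wrist_force: [3.0, 2.9, 4.8]
gripper_width: 0.0576
```

```bash
python3 - <<'E'
from h import *
st()
for c in ("wrist","side"):
    r=env.read_camera(c)["image"][:,:,::-1]
    if c=="side": r=cv2.resize(r[200:335,235:355],None,fx=4.4,fy=4.4,interpolation=cv2.INTER_CUBIC)
    cv2.imwrite(f"pics/l_{c}.png",r)
E
```

```text
t 13.6 tcp [ 0.5105 -0.138   0.0967] x [0.332 0.943 0.001] y [ 0.943 -0.332  0.001] z [ 0.001  0.    -1.   ] F [3.  2.9 4.8] T [ 0.67 -0.72 -0.02] w 0.0576 q [-0.26  0.29 -0.44  0.84  0.    1.64]
```

View pics/l_side.png

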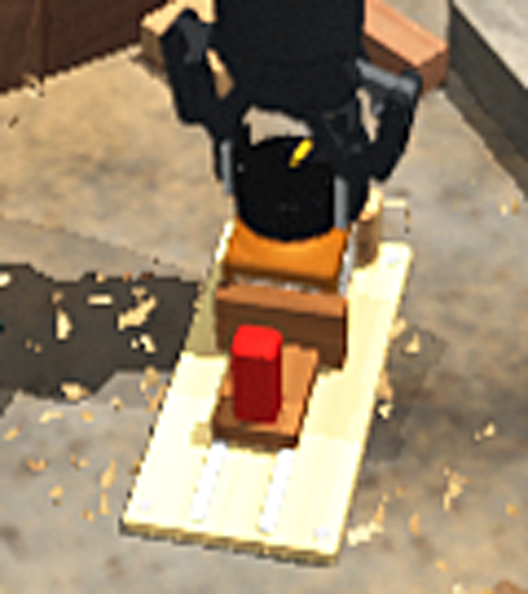

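Call:
step_arm([
  [0,0,0,0,0,-0.2,0],
  [0,0,0,0,0,-0.2,0],
  [0,0,0,0,0,0,0],
])

```text
time_s: 14.08
tool_pos: [0.5081, -0.1378, 0.0995]
ee_rot: [-0.001, 0.816, 0.578, -0.001]
wrist_force: [-1.2, 4.7, -1.2]
gripper_width: 0.0579
```

```bash
python3 - <<'E'
from h import *
st()
for c in ("side",):
    r=env.read_camera(c)["image"][:,:,::-1]
    if c=="side": r=cv2.resize(r[200:335,235:355],None,fx=4.4,fy=4.4,interpolation=cv2.INTER_CUBIC)
    cv2.imwrite(f"pics/m_{c}.png",r)
E
```

```text
t 14.075 tcp [ 0.5081 -0.1378  0.0995] x [ 0.332  0.943 -0.   ] y [ 0.943 -0.332 -0.003] z [-0.003  0.001 -1.   ] F [-1.2  4.7 -1.2] T [0.85 0.16 0.05] w 0.0579 q [-0.26  0.29 -0.44  0.85 -0.    1.64]
```

View pics/m_side.png

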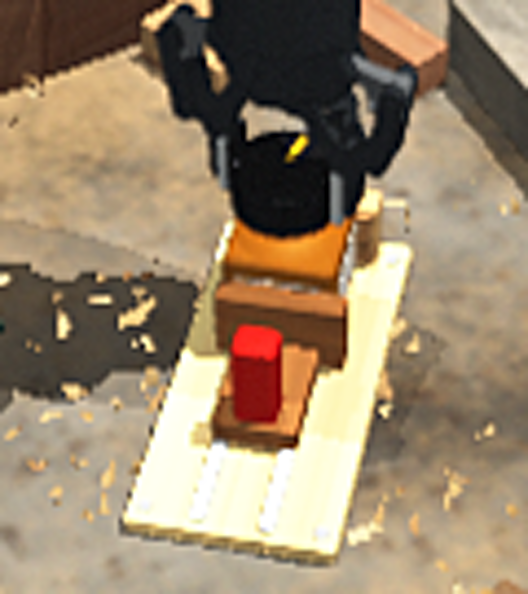

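The cap is rising, the jar hasn't moved and the vertical force is about 1 N. I'll lift it clear.

Call:
step_arm([
  [0,0,0,0,0,-0.5,0],
  [0,0,0,0,0,-0.6,0],
  [0,0,0,0,0,-0.7,0],
  [0,0,0,0,0,-0.8,0],
  [0,0,0,0,0,-0.8,0],
  [0,0,0,0,0,-0.6,0],
  [0,0,0,0,0,0,0],
  [0,0,0,0,0,0,0],
  [0,0,0,0,0,0,0],
])

```text
time_s: 15.25
tool_pos: [0.5095, -0.1381, 0.1399]
ee_rot: [-0.0, 0.816, 0.578, -0.0]
wrist_force: [-0.2, -0.7, -0.4]
gripper_width: 0.0574
```

```bash
python3 - <<'E'
from h import *
st()
for c in ("side","wrist"):
    q=look(c,["cap","jar","jaw_grip","mouth"]);r=q["image"][:,:,::-1]
    if c=="side": r=cv2.resize(r[190:335,235:355],None,fx=4.1,fy=4.1,interpolation=cv2.INTER_CUBIC)
    cv2.imwrite(f"pics/n_{c}.png",r)
E
```

```text
t 15.25 tcp [ 0.5095 -0.1381  0.1399] x [ 0.332  0.943 -0.   ] y [ 0.943 -0.332 -0.001] z [-0.001  0.    -1.   ] F [-0.2 -0.7 -0.4] T [-0.05 -0.03 -0.03] w 0.0574 q [-0.26  0.25 -0.38  0.94 -0.    1.64]
side cap 0.61 [ 0.5098 -0.1565  0.1559]
side jar 0.74 [ 0.5185 -0.1551  0.0721]
side jaw_grip 0.83 [ 0.5108 -0.2112  0.0397]
side mouth 0.84 [ 0.5128 -0.1585  0.0748]
wrist cap 0.87 [ 0.5094 -0.1311  0.1528]
wrist cap 0.28 [ 0.684  -0.3556  0.026 ]
wrist jar 0.83 [ 0.5189 -0.1185  0.0684]
wrist jar 0.72 [ 0.5128 -0.2322  0.0799]
wrist jaw_grip 0.68 [ 0.5118 -0.2301  0.0839]
wrist mouth 0.93 [ 0.5156 -0.1172  0.0657]
```

View pics/n_side.png

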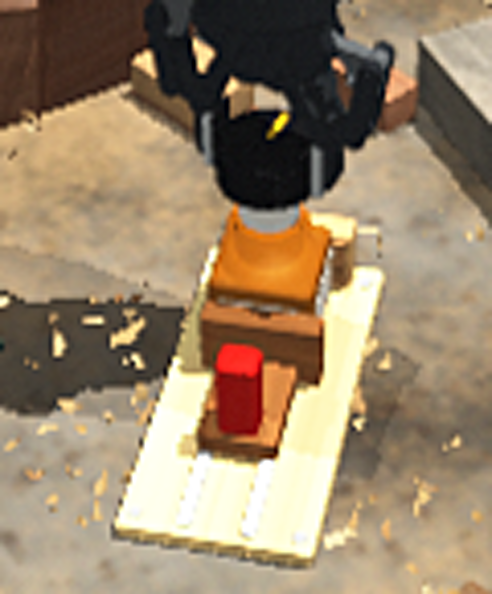

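View pics/n_wrist.png

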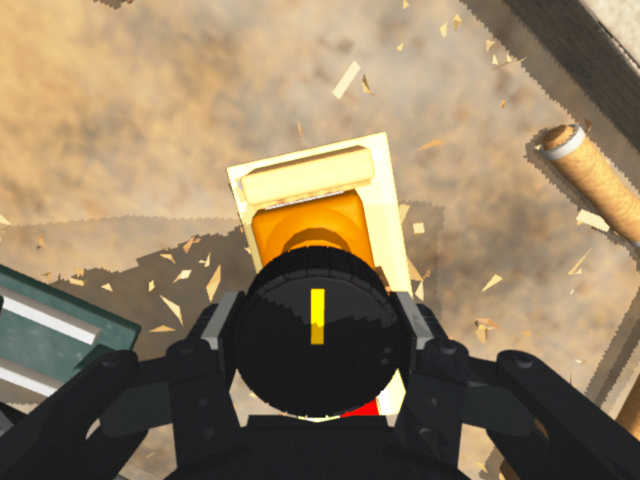

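The cap is clear and level above the neck, and the jar is still clamped between both jaws. Handing in.

```bash
python3 -c "
from plant import env
print(env.job_done())"
```

```text
the job is handed in; nothing more can be done
None
```

I clamped the jar, unscrewed the cap and lifted it off. I then handed the job in at about 15 s, with the cap still in the gripper above the open jar; no verdict was reported.

- **Clamping:** I gripped the red post and pushed the sliding jaw until it met a hard stop on the jar, with about 53 N. The jar looked square to the jaws in the side and wrist pictures.
- **Unscrewing:** I turned the cap 77° counterclockwise (thread release is at about 70°). The stripe stayed fixed relative to the fingers, so the cap did not slip, and the jar did not turn with it. The lift then met almost no pull, about 1 N.
- **Final state:** I estimate the rim at about 118 mm above the jar's underside from how far the tool rose; the allowed range is 96 to 155 mm. The tool was vertical, the wrist force was under 1 N and the fingers were 57 mm apart on the cap. The last pictures show the bare neck below the cap and the jaw closed.

**What disagreed:**
- My camera estimate of the holder was about 2–3 mm too low along the jaw direction. The post stopped that much further on than expected, and I corrected for it before gripping the cap.
- The last detector positions for the cap differed from each other by up to about 25 mm between cameras. I relied on the tool position and the pictures instead.
- I did not measure the bystanders at the end. My path did not go near them, and no unexpected contact showed in the forces.

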